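# Pop and open the red blade case

## Robot

A 6-joint arm with a two-finger parallel gripper is mounted at the origin on the work surface. World frame = base frame: x ahead of the robot, y to its left, z up, the work surface at z = 0. Lengths are in mm, angles in rad, forces in N, time in s.
With the tool pointing down it reaches from about 275 to 1000 mm from the base axis. Payload 8.4 kg.
Tool frame: the origin (TCP) lies on the centre line of the jaws, within the pads' length; the fingertips stand 17 mm ahead of it and the grasp point (between the pads) lies 2 mm behind it (r.tcp_to_tips is the z of the fingertips in the tool frame, in mm); z points along the fingers, y is the direction in which the jaws open and shut (so a half turn about z gives the same grasp; the last joint's range is limited). The gripper opens to 85 mm and grips with 20 to 120 N. Pads are 22 mm wide; open, the fingers measure 114 mm over their backs; the gripper's body (76 mm by 85 mm) begins 54 mm behind the grasp point. The pads swing forward as they close: fully open they stand 13 mm farther back than shut.
Start: joints at [-1.334, 0.353, 1.633, -0, 1.155, -0.002], TCP at [147.834, -607.267, 248.281] pointing down, gripper open.
Joint ranges: [-2.63, 2.63], [-0.92, 2.1], [0.06, 2.66], [-1.3, 4.44], [0, 2.69], [-3.02, 3.02]. Speed limits (rad/s): [2.22, 2.22, 2.79, 3.14, 3.14, 3.14].

## Interface

Orientations are given as [roll, pitch, yaw] about the fixed x, y, z axes, in that order (R = Rz(yaw) Ry(pitch) Rx(roll)).
In Python, from rig import r, cams, job gives the robot as it stands.
- The arm moves only by the tool drive_tool, never from a script. Its argument "deltas" is a list of rows, each a list of 4 numbers: the shift along the tool's x, y, z in cm, then the turn about the tool's z in rad. In form: [[x, y, z, roll], ...]. A call has 1 to 12 rows; each row shifts and turns the commanded pose from where the row before left it, along the tool's axes as they then stand; what a row does not reach is not made up. A row lasts 1/12 s, in which the tool goes at most 41.7 mm and 7.16 degrees, less where a joint would pass 70% of its speed; a pose out of reach is approached as far as the arm can. A call with a gripper value outside its range is refused whole. "jaw" is the closure, from 0 (fully open) to 1 (shut), set as the call begins (left out, the last holds). The fingers move at their own pace and stop on an object; "force" is the grip in N (left out, the last holds). Time passes only in rows, so rows that do not move let the fingers close. It gives the time, the measured TCP pose, the force and the opening at its end, in the units of the state.
- r.sense(): the state, without advancing time (a new reading comes with each control period).
- cams.grab_frame(name): name is "side" or "top" or "wrist"; returns (picture, depth): 400x640x3 uint8, red, green, blue; 400x640 float32, mm along the optical axis (not along the pixel's ray), 0 where there is no reading.
- cams.camera_params(name): a dict with "fx", "fy", "cx", "cy" (pixels), "R" (3x3) and "t" (3): a world point X has camera coordinates R X + t. Camera axes: x right, y down, z forward; pixel columns grow to the right and rows downward; lengths in mm; the calibration is good to about 2 mm. The wrist camera is an equidistant fisheye: a pixel r from the principal point sees the ray r / f radians off the axis. A picture is of the moment at which its call begins: read the wrist's pose just before it. camera_params takes no time and is no camera call; for the wrist camera it gives the pose at the moment of the call.
- job.sign_off(): hands the job in, once; it reports no verdict.
The state is a dict: "clock": time; "qpos": joint angles; "qvel": joint speeds; "joint_efforts": joint torques, N m; "eef_pos": TCP position; "tcp_rot": TCP orientation; "contact_force": force on the tool from outside, world axes, zero at the start; "wrist_torque": the same for the moment, N m; "opening": opening from 0.0 (shut) to 1.0 (fully open).
Only numpy, scipy, OpenCV 4.12 (cv2) and the standard library are available. Lean on these libraries where they do the work, as an engineer would, in place of code of your own. Each camera call takes 0.05 s, during which the arm holds its last target. There are 200 camera calls.

## Task

Open the red blade case on the bench: press down the yellow release tab at its front so that the lid springs up, then push the lid back until it stands fully open against its stop, and move clear. Use the fingertips only: do not pick up, tip or shift the case, leave the green case shut, and leave the other things on the bench where they are.

Things in the scene. Friction and masses are not known exactly. Their poses are not given: they have to be found in the camera images.
- red_case: The RED blade case standing loose on the bench (about 0.9 to 1.2 kg). Its box is 100 mm deep (own x), 140 mm wide (own y), lid top 58 mm high, on a black base plate 8 mm thick that runs on 70 mm in front of the box under the release tab. Origin: on the bench under the middle of the box. Its -x axis is the front, with the release tab; its +x side carries the lid hinge; z is up.
- red_tab_pad (a point): Middle of the top face of the red case's release tab: a yellow pad 42 mm (case x) by 36 mm (case y), 36 mm above the bench, its middle 93 mm in front of the case origin (case -x). It moves with the tab.
- red_tab (a joint): Release tab of the red case, a sprung rocker (rad): 0 at rest, 0.32 fully pressed; pivot 29 mm behind the pad's middle towards the case, 30 mm above the bench. Pressing the pad straight down about 8 mm takes it to 0.3 (about 2 N at first, 5 N when fully down) and swings a steel hook forwards, off the lid's front tongue (the hook, 28 mm wide, stands between pad and lid, its top 59 mm above the bench); the lid lets go at about 0.15. Springs back when released.
- red_lid (a joint): Lid of the red case (rad): 0 shut and latched; once released a spring under it raises it to 0.75 and no further; from there it moves freely against its own weight (0.1 kg) and a light damper (0.025 N m s/rad); 1.57 upright; 1.9 fully open against its stop, leaning back, where it stays by its own weight. Let go between 0.75 and upright it sinks back to 0.75.
- red_lid_edge (a point): Middle of the front edge of the red lid, at the tip of its 24 mm wide, 4 mm thick tongue; 113 mm from the hinge line. Moves with the lid. At lid 0.75 it is about 129 mm above the bench and 33 mm in front of the case origin (case -x). The lid panel is 140 mm wide, 8 mm thick, and reaches 104 mm from the hinge; the tongue projects 9 mm beyond it.
- red_hinge (a point): Middle of the red lid's hinge line, which runs along case y: 52 mm above the bench, 50 mm behind the case origin (case +x).
- green_case: The GREEN case, the same in shape and mechanism as the red one, in like position and axes; to be left shut and in its place.
- green_tab (a joint): Release tab of the green case (rad), 0 at rest; leave alone.
- green_lid (a joint): Lid of the green case (rad), 0 shut; must stay shut.
- glue_bottle: Bystander, loose: white glue bottle with orange cap, 60 dia x 160 mm tall; origin under its centre.
- varnish_can: Bystander, loose: steel can with paper label, 84 dia x 100 mm tall; origin under its centre.
- screw_jar: Bystander, loose: amber glass jar with brass cap, 56 dia x 75 mm tall; origin under its centre.
- screwdriver: Bystander, loose: screwdriver with yellow handle lying on the bench, 190 mm long; long axis is its x.
- wrench: Bystander, loose: steel open spanner lying on the bench, 170 mm long; long axis is its x.
- pine_offcut: Bystander, loose: pale pine offcut, 140 x 60 x 20 mm, lying flat; origin under its centre.
- brush_mug: Bystander, loose: blue ceramic mug, 76 dia x 90 mm tall; origin under its centre.

How it is judged (in metres and radians):
On the way, in this order (a step that is already met when the one before it is completed fails the run):
1. the red tab is pressed and its lid springs up (value of joint each of red_tab, red_lid above 0.1 rad and value of joint red_lid below 1.2 rad).
2. the red lid is pushed fully open (value of joint red_lid above 1.8 rad), for 0.2 s.
At the end, for the whole second after the job is handed in: The red lid rests fully open (over 1.8 of 1.9 rad), its tab has sprung back, the red case stands flat on the bench within 40 mm of where it started, and the green case is shut (value of joint red_lid above 1.8 rad and velocity of joint red_lid between -0.1 and 0.1 rad/s and value of joint each of red_tab, green_lid, green_tab below 0.05 rad and distance of red_case from where it was at the start of the episode below 0.04 m and height (world z) of red_case below 0.005 m and angle between red_case's own z axis and vertical below 0.05 rad and linear speed of red_case below 0.02 m/s); the robot touches nothing.
It fails at once if the red case is lifted, tipped or shifted: origin over 12 mm up, tilted over 0.15 rad, or moved over 40 mm (height (world z) of red_case above 0.012 m or angle between red_case's own z axis and vertical above 0.15 rad or distance of red_case from where it was at the start of the episode above 0.04 m).
It fails at once if the green case is opened, its tab pressed (over 0.1 rad), or it is moved over 25 mm (value of joint green_lid above 0.08 rad or value of joint green_tab above 0.1 rad or distance of green_case from where it was at the start of the episode above 0.025 m).
It fails at once if another thing on the bench is moved over 25 mm (distance of any of glue_bottle, varnish_can, screw_jar, screwdriver, wrench, pine_offcut, brush_mug from where it was at the start of the episode above 0.025 m).
It also fails if it takes over 40 s, if anything falls off the work surface, if the arm or the gripper's body presses on something with over 40 N, if the wrist force passes 120 N, or if a joint passes its speed limit or range.

## Working session

There is one attempt and no reset: what is moved stays moved. The work goes in short steps, Python scripts to look and compute and a tool call to move; the robot and the scene stay as the last step left them, time stands still between calls to the robot, and variables do not carry over. Pictures are saved under pics/ and viewed, about 8 in all and at most 12, crops included, and the job is handed in when it is done.

Besides the shell and the picture viewer there is one more tool, called by a JSON object that holds its "method" and its "body". drive_tool: Moves the arm, as the interface text tells. Its arguments: {"type":"object","properties":{"deltas":{"type":"array"},"jaw":{"type":"number"},"force":{"type":"number"}},"required":["deltas"]}

```bash
ls; mkdir -p pics; cat > h.py <<'E'
import numpy as np, cv2
from rig import r, cams, job
def grab(n):
    p=cams.camera_params(n); im,d=cams.grab_frame(n); return im,d,p
def world(d,p):
    v,u=np.mgrid[0:d.shape[0],0:d.shape[1]]
    c=np.stack([(u-p['cx'])/p['fx']*d,(v-p['cy'])/p['fy']*d,d],-1)
    return (c-np.array(p['t']))@np.array(p['R'])
def save(n,im): cv2.imwrite('pics/'+n,im[...,::-1])
E
python3 - <<'E'
from h import *
for n in ['top','side']:
    im,d,p=grab(n); save(n+'0.png',im); np.savez(n+'0.npz',im=im,d=d,W=world(d,p))
    print(n,-np.array(p['R']).T@np.array(p['t']),p['fx'])
print(r.sense(), r.tcp_to_tips)
E
```

```text
pics
top [ 399.11925738    1.60859478 1180.40499859] 421.7775505592355
side [ 509.53006734 -959.23097148  738.15875638] 406.11350667591586
{'clock': 0.1, 'qpos': array([-1.33441268e+00,  3.53557763e-01,  1.63402737e+00, -2.90807687e-05,
        1.15519832e+00, -2.38793873e-03]), 'qvel': array([ 0.00034864, -0.00126165, -0.00199568, -0.00113095, -0.00110326,
        0.00138944]), 'joint_efforts': array([ 5.40289511e-04, -6.06358624e+01, -3.42818749e+01,  5.01684872e-05,
        3.85777355e-03,  7.36089930e-06]), 'eef_pos': array([ 147.72678747, -606.89327771,  247.6637959 ]), 'tcp_rot': array([-3.14040179e+00,  2.37476261e-05,  2.38783358e-01]), 'contact_force': array([-0.07217653, -0.38627328,  0.11372475]), 'wrist_torque': array([-0.01008527,  0.01121167,  0.00246234]), 'opening': 0.997762675325126} 17.0
```

View pics/top0.png

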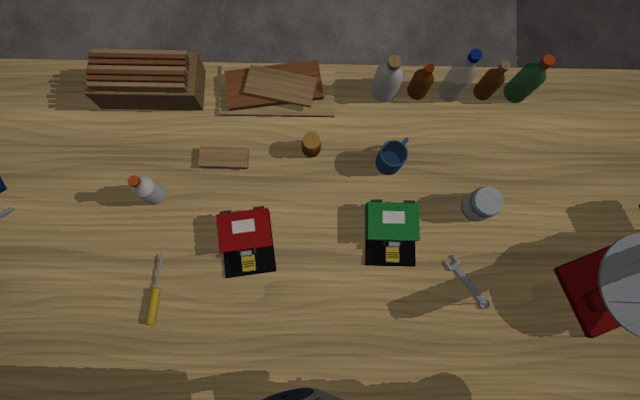

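View pics/side0.png

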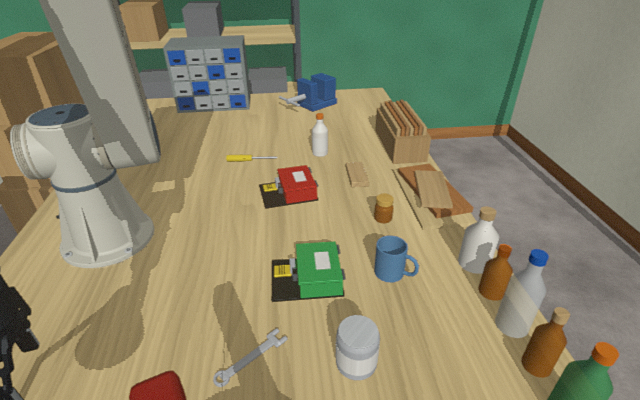

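The top view shows the red case lid at about (245,230) with its yellow pad at (248,263), and the green case at (393,222). Image up is +x and image right is -y. The red surroundings are clear. Next I'll measure the pad and lid.

```bash
python3 - <<'E'
from h import *
z=np.load('top0.npz'); im=z['im'];W=z['W'];hsv=cv2.cvtColor(im,cv2.COLOR_RGB2HSV)
v,u=np.mgrid[0:400,0:640]; H,S,V=cv2.split(hsv)
roi=(u>205)&(u<290)&(v>195)&(v<285)
red=roi&((H<8)|(H>172))&(S>150)&(V>60)&(abs(W[...,2]-57)<6)
yel=roi&(H>20)&(H<35)&(S>150)&(V>100)&(abs(W[...,2]-36)<6)
for n,m in(('red',red),('yel',yel)):
    P=W[m]; rc=cv2.minAreaRect(P[:,:2].astype(np.float32)); print(n,m.sum(),P.mean(0),np.median(P[:,2]),rc)
blk=roi&(V<45)&(abs(W[...,2]-8)<5); P=W[blk];print('blk',blk.sum(),cv2.minAreaRect(P[:,:2].astype(np.float32)),np.median(P[:,2]))
E
```

```text
red 1635 [548.94119608 176.28288213  57.99896476] 58.1121667321439 ((550.7207641601562, 176.83230590820312), (107.34078979492188, 139.2609100341797), 8.407609939575195)
yel 148 [464.54425973 163.67089213  35.72308766] 35.66866466110538 ((464.33477783203125, 163.6931610107422), (38.36098098754883, 34.846771240234375), 8.254432678222656)
blk 930 ((470.4932861328125, 164.53448486328125), (69.39634704589844, 137.8552703857422), 8.608014106750488) 7.810848566758663
```

{"method": "drive_tool", "body": {"deltas": [[1,-1.4,0,0],[2,-2.8,0,0],[2,-2.8,0,0],[2,-2.8,0,0],[2,-2.8,0,0],[2,-2.8,0,0],[2,-2.8,0,0],[2,-2.8,0,0],[2,-2.8,0,0],[2,-2.8,0,0],[2,-2.8,0,0],[2,-2.8,0,0]], "jaw": 1}}

```text
clock: 1.1
eef_pos: [295.2, -238.4, 248.2]
tcp_rot: [-3.142, -0.0, 0.238]
contact_force: [0.7, -0.2, -0.1]
opening: -0.003
```

{"method": "drive_tool", "body": {"deltas": [[2,-2.8,0,0],[2,-2.8,0,0],[2,-2.8,0,0],[2,-2.8,0,0],[2,-2.8,0,0],[2,-2.8,0,0],[2,-2.8,0,0],[2,-2.8,0,0],[2,-2.8,0,0],[2,-2.8,0,0],[2,-2.8,0,0],[1,-1.4,0,0]]}}

```text
clock: 2.1
eef_pos: [443.5, 130.4, 248.3]
tcp_rot: [-3.141, -0.001, 0.24]
contact_force: [0.1, -1.4, 0.2]
opening: 0.002
```

{"method": "drive_tool", "body": {"deltas": [[0.7,-1.4,1,0],[0.7,-1.4,2,0],[0,0,2,0.05],[0,0,2,0.042],[0,0,2,0],[0,0,1,0],[0,0,0,0]]}}

```text
clock: 2.68
eef_pos: [447.9, 157.3, 146.2]
tcp_rot: [3.141, 0.004, 0.147]
contact_force: [-0.5, -0.3, 0.1]
opening: -0.002
```

```bash
python3 - <<'E'
from h import *
s=r.sense(); print(s['eef_pos'],s['tcp_rot'])
im,d,p=grab('wrist'); 
R=np.array(p['R']);t=np.array(p['t'])
def pr(X):
    c=R@np.array(X,float)+t; th=np.arctan2(np.hypot(c[0],c[1]),c[2]); ph=np.arctan2(c[1],c[0])
    return int(p['cx']+p['fx']*th*np.cos(ph)),int(p['cy']+p['fy']*th*np.sin(ph))
o=np.array([555,177,0]);ex=np.array([.989,.146,0]);ey=np.array([-.146,.989,0])
im=im.copy()
for a,b in((-21,-18),(-21,18),(21,18),(21,-18)): cv2.circle(im,pr(o+ex*(-93+a)+ey*b+[0,0,36]),2,(0,255,255),-1)
tip=s['eef_pos'].copy(); tip[2]=36; cv2.circle(im,pr(tip),3,(255,0,255),-1)
save('wr1.png',im)
E
```

```text
[447.8838086  157.26726484 146.22683842] [3.14080873 0.00422542 0.14715869]
```

View pics/wr1.png

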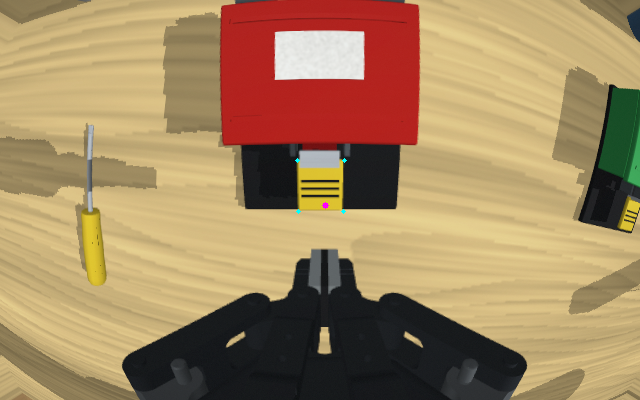

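The projected pad corners fall on the yellow pad ((298,161)–(345,211)), so the pose is confirmed. I'll shift slightly and press.

{"method": "drive_tool", "body": {"deltas": [[0.45,-0.38,1.5,0],[0,0,2.5,0],[0,0,2.5,0],[0,0,1.5,0],[0,0,0.6,0],[0,0,0,0]]}}

```text
clock: 3.23
eef_pos: [453.3, 162.1, 62.1]
tcp_rot: [3.141, 0.001, 0.147]
contact_force: [-0.7, 0.8, 0.4]
opening: -0.003
```

{"method": "drive_tool", "body": {"deltas": [[0,0,0.3,0],[0,0,0.3,0],[0,0,0.3,0],[0,0,0.3,0],[0,0,0.3,0],[0,0,0,0],[0,0,0,0]]}}

```text
clock: 3.82
eef_pos: [453.5, 162.3, 47.4]
tcp_rot: [-3.141, -0.0, 0.147]
contact_force: [0.2, -0.0, 3.2]
opening: -0.001
```

{"method": "drive_tool", "body": {"deltas": [[0,0,0.2,0],[0,0,0.1,0],[0,0,0,0],[0,0,0,0],[0,0,0,0]]}}

```text
clock: 4.23
eef_pos: [453.6, 162.3, 44.4]
tcp_rot: [-3.141, -0.0, 0.147]
contact_force: [-0.3, 0.9, 4.6]
opening: -0.001
```

```bash
python3 - <<'E'
from h import *
a,_,_=grab('wrist'); b,_,_=grab('side')
save('c2.png',np.vstack([cv2.resize(a,(480,300)),cv2.resize(b[140:240,220:380],(480,300))]))
print(r.sense()['contact_force'])
E
```

```text
[0.49817783 0.95591778 4.52824625]
```

View pics/c2.png

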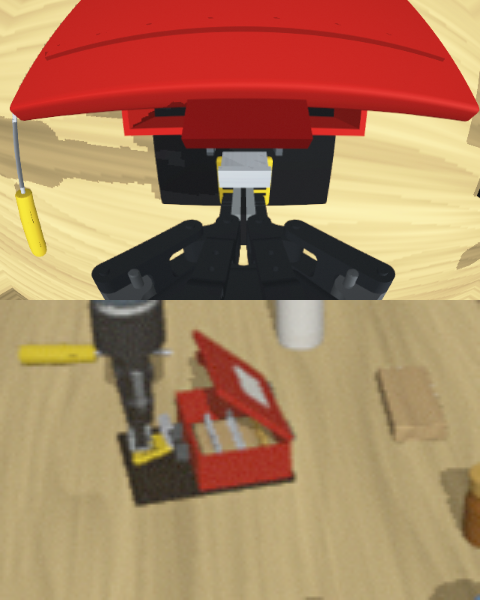

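The lid is up (about 0.75) and the tab is held down at 4.6 N. I'll release the tab, rise in front of the lid, and check camera clearance.

{"method": "drive_tool", "body": {"deltas": [[0,0,-0.5,0],[0,0,-1,0],[-0.5,0,-1.5,0],[-0.5,0,-2,0],[0,0,-2,0],[0,0,-1.2,0],[0,0,-0.6,0],[0,0,0,0]]}}

```text
clock: 5.0
eef_pos: [443.9, 160.9, 133.8]
tcp_rot: [-3.141, -0.002, 0.147]
contact_force: [0.5, 0.5, 0.1]
opening: -0.003
```

```bash
python3 - <<'E'
from h import *
s=r.sense();im,d,p=grab('wrist');R=np.array(p['R']);t=np.array(p['t'])
c=-R.T@t;print('cam-tcp',c-s['eef_pos'],s['eef_pos'])
im,d,p=grab('side');W=world(d,p);hsv=cv2.cvtColor(im,cv2.COLOR_RGB2HSV);H,S,V=cv2.split(hsv)
v,u=np.mgrid[0:400,0:640]
m=(u>230)&(u<360)&(v>120)&(v<220)&((H<8)|(H>172))&(S>150)&(V>40)&(W[...,2]>40)
P=W[m]-[555,177,0];X=P@[.989,.146,0];Y=P@[-.146,.989,0]
i=np.argsort(-P[:,2])[:8];print(np.c_[X,Y,P[:,2]][i].round())
E
```

```text
cam-tcp [ 77.87399274  13.06138426 127.21941156] [443.94620298 160.85601435 133.80153081]
[[-2.110e+02 -1.117e+03  7.380e+02]
 [-2.110e+02 -1.117e+03  7.380e+02]
 [-2.110e+02 -1.117e+03  7.380e+02]
 [-3.400e+01  1.000e+00  1.290e+02]
 [-3.300e+01  9.000e+00  1.280e+02]
 [-3.700e+01 -1.000e+01  1.280e+02]
 [-2.600e+01 -2.000e+01  1.280e+02]
 [-3.500e+01 -3.000e+00  1.280e+02]]
```

The lid edge measures (-33, 129), as specified, so the red lid is at 0.75. Now I'll push it back, rising with the edge.

{"method": "drive_tool", "body": {"deltas": [[1,0,0.3,0],[2,0,0.2,0],[2,0,0,0],[1,0,0,0],[1,0,0,0],[1,0,0,0],[1,0,-0.2,0],[1,0,-0.3,0],[1,0,-0.3,0],[1,0,-0.3,0],[1,0,-0.3,0],[1,0,-0.3,0]]}}

```text
clock: 6.1
eef_pos: [583.1, 181.4, 144.8]
tcp_rot: [-3.141, -0.001, 0.147]
contact_force: [-0.3, 0.6, 0.6]
opening: 0.002
```

{"method": "drive_tool", "body": {"deltas": [[1,0,-0.3,0],[1,0,0,0],[1,0,0,0],[0.7,0,0,0],[0,0,0,0],[0,0,0,0],[0,0,0,0]]}}

```text
clock: 6.68
eef_pos: [617.9, 186.5, 147.1]
tcp_rot: [3.142, 0.001, 0.147]
contact_force: [-2.7, -0.3, 3.0]
opening: 0.006
```

```bash
python3 - <<'E'
from h import *
b,_,_=grab('side'); a,_,_=grab('wrist')
save('c3.png',np.vstack([cv2.resize(a,(480,300)),cv2.resize(b[130:230,220:380],(480,300))]))
E
```

```text
(no output)
```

View pics/c3.png

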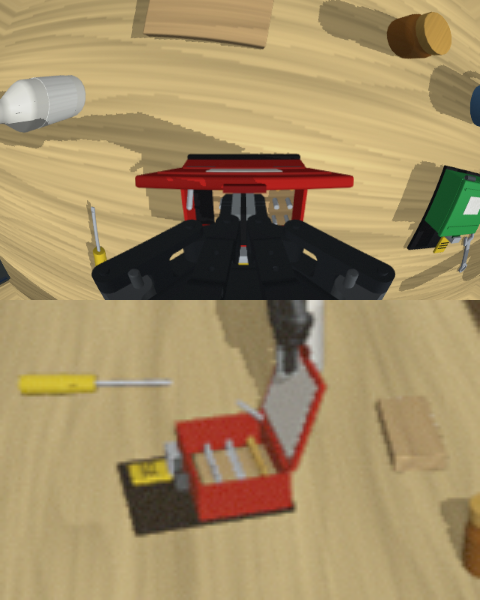

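The lid is past upright and the finger is touching it lightly. I'll back off along -x, then rise and move clear.

{"method": "drive_tool", "body": {"deltas": [[-0.5,0,0,0],[-1,0,0,0],[-2,0,0,0],[-2,0,-1,0],[-2,0,-2,0],[-2,0,-3,0],[-2,0,-3,0],[-2,0,-2,0],[-2,0,-1,0],[-2,0,0,0],[-1,0,0,0],[0,0,0,0]]}}

```text
clock: 7.78
eef_pos: [433.3, 159.1, 267.2]
tcp_rot: [3.142, 0.0, 0.147]
contact_force: [0.8, -0.5, -0.6]
opening: -0.004
```

{"method": "drive_tool", "body": {"deltas": [[0,1,0,0],[0,2.5,0,0],[0,2.5,0,0],[0,2.5,0,0],[0,2.5,0,0],[0,2.5,0,0],[0,2.5,0,0],[0,2,0,0],[0,1,0,0],[0,0,0,0],[0,0,0,0]]}}

```text
clock: 8.7
eef_pos: [463.6, -28.7, 266.8]
tcp_rot: [-3.141, 0.001, 0.145]
contact_force: [-0.1, -0.5, -0.0]
opening: -0.004
```

```bash
python3 - <<'E'
from h import *
im,d,p=grab('side');t,dt,pt=grab('top');s=r.sense();print(s['eef_pos'],s['contact_force'])
save('c4.png',np.vstack([cv2.resize(t[150:300,180:420],(480,300)),cv2.resize(im[130:230,220:380],(480,300))]))
W=world(d,p)
W2=world(dt,pt);H,S,V=cv2.split(cv2.cvtColor(t,cv2.COLOR_RGB2HSV));v,u=np.mgrid[0:400,0:640]
y=(u>205)&(u<290)&(v>195)&(v<285)&(H>20)&(H<35)&(S>150)&(V>80)&(abs(W2[...,2]-34)<10)
print('pad',y.sum(),W2[y].mean(0),W2[y][:,2].min(),W2[y][:,2].max())
# lid inner face, plane through side view points above the box
P=W-[555,177,0];X=P@[.989,.146,0];Y=P@[-.146,.989,0];Z=W[...,2]
m=(X>30)&(X<110)&(abs(Y)<60)&(Z>75)&(Z<150)
f=np.polyfit(Z[m],X[m],1);print('lid',m.sum(),np.pi/2+np.arctan(f[0]),'X at hinge z',np.polyval(f,52),'res',np.std(X[m]-np.polyval(f,Z[m])))
E
```

```text
[463.331461   -27.76392156 267.0097797 ] [-0.2905419   0.87571224 -1.0054475 ]
pad 188 [464.06472662 163.89061954  35.6354029 ] 29.89521811194657 40.69695947961697
lid 349 1.918974258026354 X at hinge z 43.23363442198453 res 1.5061997993995186
```

View pics/c4.png

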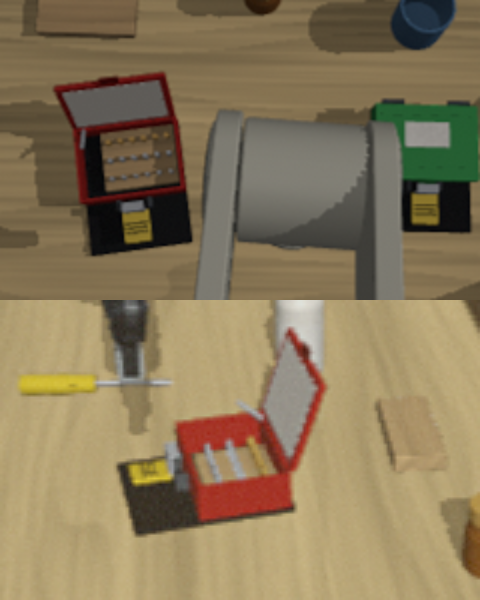

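The lid measures 1.92 rad, which is its stop. The pad is back at 36 mm in its starting place, the green case is shut, and the arm is clear.

```bash
python3 -c "
from rig import job
print(job.sign_off())"
```

```text
the job is handed in; nothing more can be done
None
```

The red case is open with its lid resting at its stop, and I handed the job in at about 9 s of the 40 s allowed. I pressed the release tab with the closed fingertips (about 4.6 N). The lid sprang up with its edge 129 mm above the bench, as specified for 0.75 rad. I then pushed it back past upright and moved the arm clear.

The last checks, after moving clear, agreed with the task and none failed:
- **Red lid:** it measured about 1.92 rad, against the stop at 1.9.
- **Red tab and case:** the tab pad is back at 36 mm height and within 1 mm of its starting place, so the tab has sprung back and the case has not shifted.
- **Green case:** it looks shut in the last top view; I did not measure its lid or position.
- **Other bench things:** the ones in view looked undisturbed. I did not measure them, and the last crops left out the can, wrench and jar, which the arm kept well above.
- **Contact:** the force reading was about 1 N, the sensor's noise level, and the tool hung about 250 mm above the bench, between the two cases.

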